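Slide the extrusion offcut home in its sleeve

ROBOT

A 6-joint arm with a two-finger parallel gripper is mounted at the origin on a cart in front of the work surface, level with it; the furniture and walls round the work are solid. World frame = base frame: x ahead of the robot, y to its left, z up, the work surface at z = 0. Lengths are in m, angles in rad, forces in N, time in s.
With the tool pointing down it reaches from about 0.35 to 0.725 m from the base axis. Payload 4.3 kg.
Tool frame: the origin (TCP) lies midway between the tips of the shut fingers; the grasp point (between the pads) lies 19 mm behind it; z points along the fingers, y is the line along which they close (so a half turn about z gives the same grasp; the last joint's range is limited). The gripper opens to 85 mm and grips with 20 to 120 N. Pads are 22 mm wide; open, the fingers measure 114 mm over their backs; the gripper's body (76 mm by 85 mm) begins 54 mm behind the grasp point. The pads swing forward as they close: fully open they stand 13 mm farther back than shut.
Start: joints at [-1.244, 0.377, 0.081, 1.274, 0, 1.46], TCP at [0.243, -0.521, 0.231] pointing down, gripper open.
Joint ranges: [-2.72, 2.72], [-0.84, 1.66], [-1.02, 1.22], [-1.77, 2.12], [-1.37, 1.28], [-3.14, 3.14]. Speed limits (rad/s): [2.57, 2.57, 3.14, 3.14, 3.14, 3.14].

INTERFACE

Orientations are given as a rotation vector (axis times angle).
In Python, from bench import manip gives the robot as it stands. The module is installed in compiled form; this text tells all that it offers. Calls block until the motion is done:
- manip.move_ptp(position, orientation): joint-space move of the TCP to a pose.
- manip.move_l(position, frame=None, speed=0.15): straight line of the TCP; frame=None keeps the orientation; speed is the mean speed in m/s.
- manip.move_joints(angles): joint-space move.
- manip.command_gripper(opening): opening from 0.0 (shut) to 1.0 (fully open); the grip force is fixed at half the most; returns when the fingers have stopped.
- manip.sleep(seconds).
- manip.ik(position, orientation): joint angles nearest the present ones, or None.
- manip.read_state(): the state.
- manip.get_image(name): name is "scene" or "side" or "wrist"; returns the picture (480x640x3 uint8, red, green, blue); there is no depth.
- manip.get_calibration(name): a dict with "K" (3x3 intrinsics, pixels), "R" (3x3) and "t" (3): a world point X has camera coordinates R X + t. Camera axes: x right, y down, z forward; pixel columns grow to the right and rows downward; lengths in m; the calibration is good to about 2 mm. A picture is of the moment at which its call begins: read the wrist's pose just before it. get_calibration takes no time and is no camera call; for the wrist camera it gives the pose at the moment of the call.
A pose or a line that the arm cannot do raises manip.IKError and nothing moves.
- manip.job_done(): hands the job in; it is judged then, once.
The state is a dict: "clock": time; "qpos": joint angles; "dq": joint speeds; "effort": joint torques, N m; "tool_pos": TCP position; "tool_rot": TCP orientation; "wrist_force": force on the tool from outside, world axes, zero at the start; "torque": the same for the moment, N m; "finger_gap": opening from 0.0 (shut) to 1.0 (fully open); "grip_force": force on a finger pad.
Only numpy, scipy, OpenCV 4.12 (cv2) and the standard library are available. Lean on these libraries where they do the work, as an engineer would, in place of code of your own. Each camera call takes 0.05 s, during which the arm holds its last target. There are 200 camera calls.

TASK

Put the aluminium extrusion offcut away: slide it lengthwise into the large square steel sleeve on the bench until its end is fully home against the sleeve's back wall, and leave it lying there. Leave the file beside it where it is.

Things in the scene. Friction and masses are not known exactly. Their poses are not given: they have to be found in the camera images.
- extrusion: The aluminium extrusion offcut: a straight silvery square bar, 30 wide x 261 long x 31 mm high, about 0.25 kg, loose on the bench on the robot's right, lying roughly across its view beside the file; which of the two is nearer the robot varies. Origin: centre of its underside. y axis along its length (ends at y = -130 and +130 mm, both alike), z up. Home, its origin is 50 mm before the throat.
- sleeves: Holder on the robot's left, fixed: two bare grey sheet-steel sleeves side by side, open underneath (the bench is the floor), mouths facing roughly to the robot's right. The large square one takes the extrusion: inside 42 wide x 40 high x 80 mm deep, wall 3 mm, closed on top and at the back. Origin: on the bench, mid-throat of the large sleeve; x axis points into it, y across, z up.
- lips (a point): Point on the bench in front of the large sleeve (sleeves x = -15 mm, y = 0) where its lead-in lips end: from the throat they widen at 45 degrees to about 72 mm wide (y = -36 to +36) and 57 mm high. Axes as sleeves; the back wall's inner face is 95 mm further along x. The small sleeve beside (centre y = -70 mm, inside 20 wide x 14 mm high, no lips) is too small and stays empty.
- file: A bystander: a flat file with a brown wooden handle, 28 x 255 x 28 mm, loose on the bench roughly parallel to the extrusion. Origin: centre of its underside; y axis along its length, the handle at +y. To be left alone.
There are look-alikes about, which are no part of the job. What is shaped like the sleeves but green is not meant.

How it is judged:
By the outcome, as a careful person would: the job done as asked, in the order asked, and still so for the second after the job is handed in, with the robot touching nothing.
It also fails if it takes over 43 s, if anything falls off the work surface, if the arm or the gripper's body presses on something with over 40 N, if the wrist force passes 120 N, or if a joint passes its speed limit or range.

## Working session

There is one attempt and no reset: what is moved stays moved. The work goes in short steps, each a Python script; the robot and the scene stay as the last script left them, time stands still between calls to the robot, and variables do not carry over. Pictures are saved under pics/ and viewed, at most 10 in all, crops included, and the job is handed in when it is done.

```bash
mkdir -p pics; cat > h.py <<'E'
import numpy as np, cv2
from bench import manip
from scipy.spatial.transform import Rotation as Rn
def save(im,n,crop=None,s=1):
    if crop: im=im[crop[1]:crop[3],crop[0]:crop[2]]
    cv2.imwrite('pics/'+n,cv2.resize(im[:,:,::-1],None,fx=s,fy=s,interpolation=cv2.INTER_CUBIC))
def pt(c,u,v,z):
    R,t,K=[np.array(c[k]) for k in('R','t','K')]
    d=R.T@np.linalg.inv(K)@[u,v,1]; o=-R.T@t
    return o+d*(z-o[2])/d[2]
def px(c,X):
    p=np.array(c['K'])@(np.array(c['R'])@X+np.array(c['t'])); return p[:2]/p[2]
def down(yaw): # tool z down, tool y axis at angle yaw in world
    y=np.array([np.cos(yaw),np.sin(yaw),0]); z=np.array([0,0,-1.]); return Rn.from_matrix(np.c_[np.cross(y,z),y,z]).as_rotvec()
E
python3 - <<'E'
from h import *
import pickle
s=manip.read_state(); print(s['clock'],s['tool_rot'],s['finger_gap'])
cs={}
for n in('scene','side'):
    im=manip.get_image(n); save(im,n+'0.png'); np.save(n,im); cs[n]=manip.get_calibration(n)
    c=cs[n]; print(n,-np.array(c['R']).T@np.array(c['t']),c['R'][2],c['K'][0][0])
pickle.dump(cs,open('cs','wb'))
E
```

```text
0.0 [-3.06498572e+00 -6.80278043e-01  3.50221496e-04] 1.0000802812496197
scene [ 0.64177581 -0.61317573  1.33523757] [-0.05419164  0.48242012 -0.87426203] 520.0393252074557
side [-0.03025106 -0.7798217   0.57934946] [ 0.48811964  0.73655916 -0.46820916] 442.99256150302085
```

View pics/scene0.png

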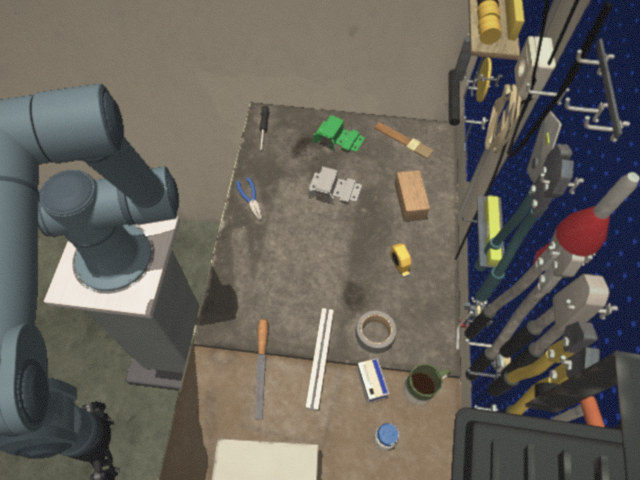

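View pics/side0.png

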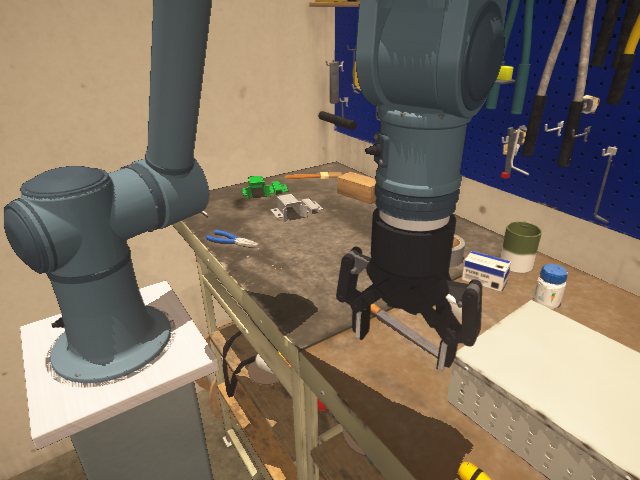

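The overview shows the silvery extrusion at about (320,358) and the file at about (262,368), which is nearer the robot. There are two sleeve holders: grey at (335,185) and green at (340,133). The grey one is meant, since the task excludes green. I'll confirm this in one enlarged crop.

```bash
python3 - <<'E'
from h import *
im=np.load('scene.npy')
a=cv2.resize(im[155:215,300:372],None,fx=8,fy=8,interpolation=cv2.INTER_CUBIC)[:480]
b=cv2.resize(im[300:420,295:345],None,fx=4,fy=4,interpolation=cv2.INTER_CUBIC)
cv2.imwrite('pics/crop1.png',np.hstack([a,b])[:,:,::-1]); print(a.shape,b.shape)
E
```

```text
(480, 576, 3) (480, 200, 3)
```

View pics/crop1.png

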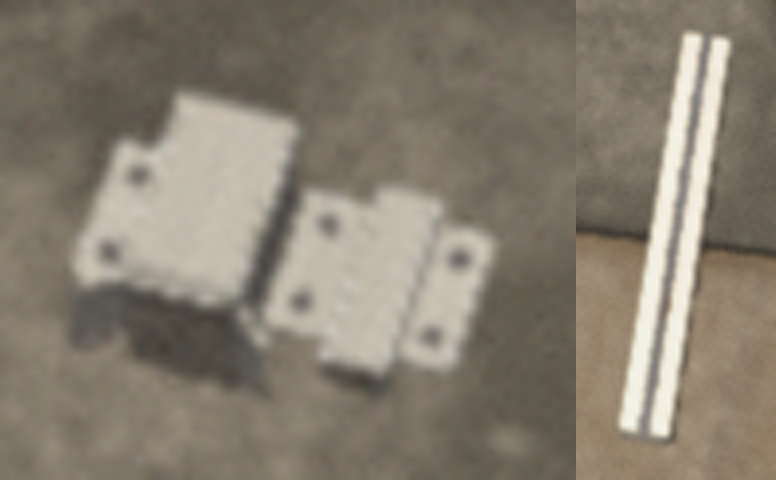

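The grey holder's large sleeve is on the left of the crop, with its roof's back corners at (322.2,166.9) and (337.5,171.0). Its mouth faces down in the image, which is the robot's right. The extrusion's top corners are (322.3,308.3), (333.5,310), (306,408) and (318.5,409.5).

```bash
python3 - <<'E'
from h import *
import pickle
c=pickle.load(open('cs','rb'))['scene']
e=np.array([pt(c,u,v,.031) for u,v in[(322.3,308.3),(333.5,310),(306,408),(318.5,409.5)]])
print(e); print('ctr',e.mean(0)); d=(e[:2].mean(0)-e[2:].mean(0)); print('len',np.linalg.norm(d),'ang',np.arctan2(d[1],d[0]))
b=np.array([pt(c,300+u/8,155+v/8,.043) for u,v in[(178,95),(300,128),(120,285),(240,305)]]);print(b)
for u,v in[(75,275),(115,145),(270,325)]: print(pt(c,300+u/8,155+v/8,.003))
f=np.array([pt(c,u,v,.015) for u,v in[(264,321),(260,417)]]);print('file',f)
# wrist cam in tool frame
w=manip.get_calibration('wrist'); s=manip.read_state()
T=Rn.from_rotvec(s['tool_rot']).as_matrix(); R=np.array(w['R']);o=-R.T@w['t']
print('cam in tool',T.T@(o-s['tool_pos']),(R@T)[2], w['K'][0][0]); print(T)
ctr=e.mean(0)
for yaw in(np.arctan2(d[1],d[0])-np.pi/2,np.arctan2(d[1],d[0])+np.pi/2):
    print(yaw, manip.ik([ctr[0],ctr[1],.2],down(yaw)))
E
```

```text
[[ 0.61501465 -0.09630255  0.031     ]
 [ 0.64524513 -0.097298    0.031     ]
 [ 0.6053732  -0.35831827  0.031     ]
 [ 0.63596297 -0.35799523  0.031     ]]
ctr [ 0.62539899 -0.22747851  0.031     ]
len 0.26152769042046004 ang 1.5346094491455131
[[0.56169693 0.36106325 0.043     ]
 [0.60994308 0.3515391  0.043     ]
 [0.55027813 0.27033581 0.043     ]
 [0.59591112 0.26718311 0.043     ]]
[0.52959311 0.30006856 0.003     ]
[0.53737719 0.36365894 0.003     ]
[0.60693914 0.28671297 0.003     ]
file [[ 0.4643283  -0.14576832  0.015     ]
 [ 0.49629926 -0.39048182  0.015     ]]
cam in tool [ 0.07128564  0.00119328 -0.14172548] [-2.81915307e-01  7.39901243e-04  9.59439009e-01] 363.5682129373265
[[ 9.06110629e-01  4.23040418e-01 -5.76634486e-04]
 [ 4.23040764e-01 -9.06109040e-01  1.70877612e-03]
 [ 2.00387643e-04 -1.79228010e-03 -9.99998374e-01]]
-0.03618687764938344 [-0.44411933  0.58049744  0.32329283  1.31359172  0.          1.16286388]
3.10540577594041 [-0.44411933  0.58049744  0.32329283  1.31359172  0.         -1.97872878]
```

```bash
python3 - <<'E'
from h import *
import pickle
manip.move_ptp([.585,.335,.2],down(1.42+np.pi/2))
c=manip.get_calibration('wrist'); im=manip.get_image('wrist'); save(im,'w1.png'); pickle.dump((c,im),open('w1','wb'))
s=manip.read_state(); print(s['clock'],s['qpos'])
# predicted outline from scene estimate
for X in([.5617,.361,.043],[.61,.3515,.043]): print(px(c,np.array(X)))
E
```

```text
3.375 [ 4.24836551e-01  6.00541679e-01  3.57759475e-01  1.32793703e+00
 -1.39151006e-04 -9.93907253e-01]
[351.75895202 246.47011325]
[294.71753371 244.15180762]
```

View pics/w1.png

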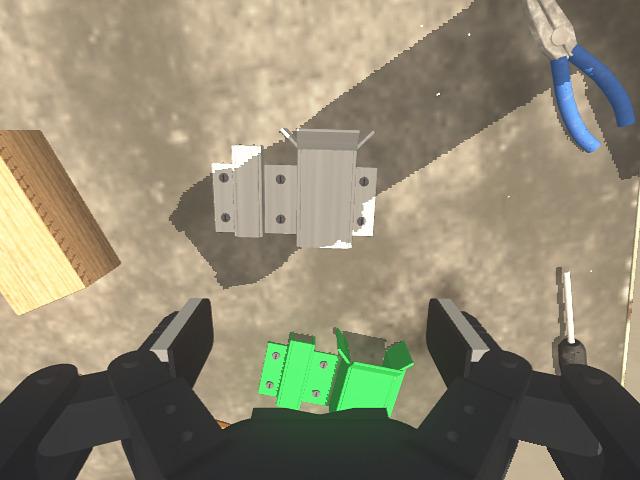

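The wrist view shows the grey large sleeve with its mouth up in the image. Its roof corners are about (298,150), (356,150), (352,247) and (297,247), with lips flaring at (280,128) and (374,132). An enlarged crop will give the corners more closely.

```bash
python3 - <<'E'
from h import *
import pickle
c,im=pickle.load(open('w1','rb'))
save(im,'w1c.png',(260,115,390,260),4)
E
```

```text
(no output)
```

View pics/w1c.png

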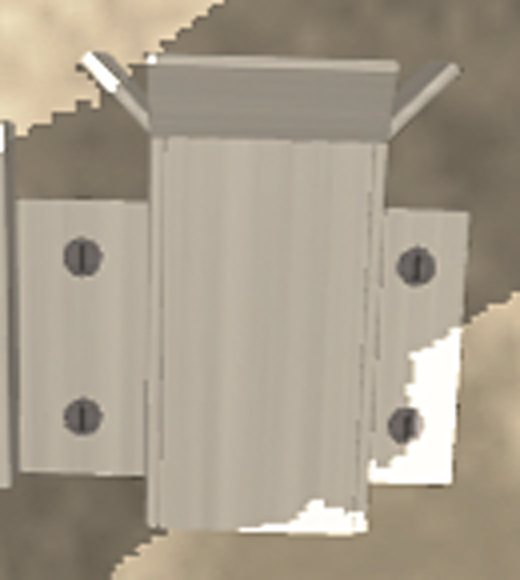

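```bash
python3 - <<'E'
from h import *
import pickle
c,im=pickle.load(open('w1','rb'))
q=np.array([pt(c,260+u/4,115+v/4,.043) for u,v in[(150,135),(387,142),(147,527),(366,533)]])
print(q); f=q[:2].mean(0); b=q[2:].mean(0); d=b-f; a=np.arctan2(d[1],d[0]); w=q[0]-q[1]
print('len',np.linalg.norm(d),'w',np.linalg.norm(w),np.linalg.norm(q[2]-q[3]),'ang',a,'ang across',np.arctan2(w[1],w[0])+np.pi/2)
a=(a+np.arctan2(w[1],w[0])+np.pi/2)/2; u=np.array([np.cos(a),np.sin(a),0])
th=(f+b-u*.083)/2; th[2]=0; print('throat',th,a)
np.savez('sl',th=th,u=u,a=a)
# grasp
e=np.array([.6254,-.2275]); r=down(1.5346+np.pi/2)
manip.move_ptp([*e,.10],r)
ci=manip.get_calibration('wrist'); im=manip.get_image('wrist'); save(im,'w2.png')
print(px(ci,np.array([.6254,-.2275,.031])))
print(manip.read_state()['clock'],manip.read_state()['qpos'])
E
```

```text
[[0.59419873 0.27306698 0.043     ]
 [0.54755306 0.28158484 0.043     ]
 [0.60866563 0.35408143 0.043     ]
 [0.5621254  0.36256855 0.043     ]]
len 0.08229016120329483 w 0.04741701091455838 0.04730776042659323 ang 1.3934236003304465 ang across 1.390178480904599
throat [0.570747   0.27698849 0.        ] 1.3918010406175227
[320.56828928 253.10599894]
5.4833 [-4.42384003e-01  6.20659693e-01  1.32448013e-01  1.08218815e+00
  2.61708694e-04 -1.97864866e+00]
```

View pics/w2.png

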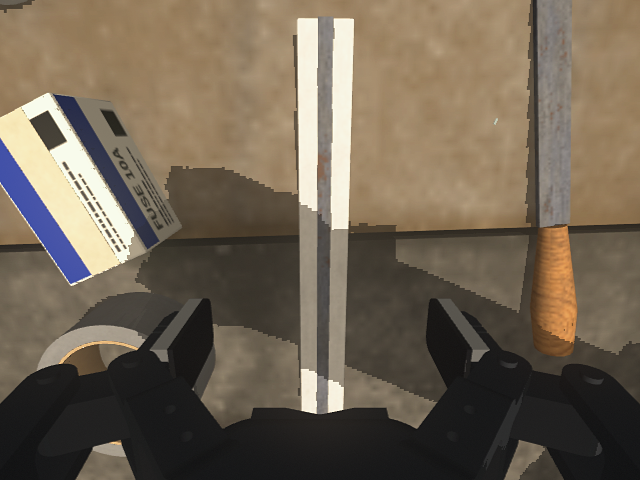

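The bar is centred under the gripper at about column 325, with ends at rows 18 and beyond 412. The file is well clear at column 553, and the tape roll is about 7 cm to the left, so I'll narrow the opening before descending.

```bash
python3 - <<'E'
from h import *
S=np.load('sl.npz'); th,u,a=S['th'],S['u'],float(S['a'])
e=np.array([.6254,-.2275])
manip.command_gripper(.65)
manip.move_l([*e,.005],speed=.12)
print('low',manip.read_state()['wrist_force'])
manip.command_gripper(0)
s=manip.read_state(); print('grip',s['finger_gap'],s['grip_force'])
manip.move_l([*e,.09],speed=.15)
p=th-u*.185; r=down(a+np.pi/2)
manip.move_ptp([p[0],p[1],.09],r)
manip.move_l([p[0],p[1],.010],speed=.12)
s=manip.read_state(); print(s['clock'],s['finger_gap'],s['grip_force'],s['wrist_force'],s['tool_pos'],p)
for n in('wrist','side'):
    im=manip.get_image(n); np.save(n,im); c=manip.get_calibration(n); np.savez('c_'+n,**c)
    if n=='wrist': save(im,'w3.png')
E
```

```text
low [-0.37406157  0.25189662  0.11693335]
grip 0.34008119924686125 61.950480937957764
9.9833 0.34019940121744396 60.96665024757385 [ 0.46500302 -0.48258571 -1.09797081] [0.53863183 0.09468841 0.0105616 ] [0.53780942 0.09494423 0.        ]
```

View pics/w3.png

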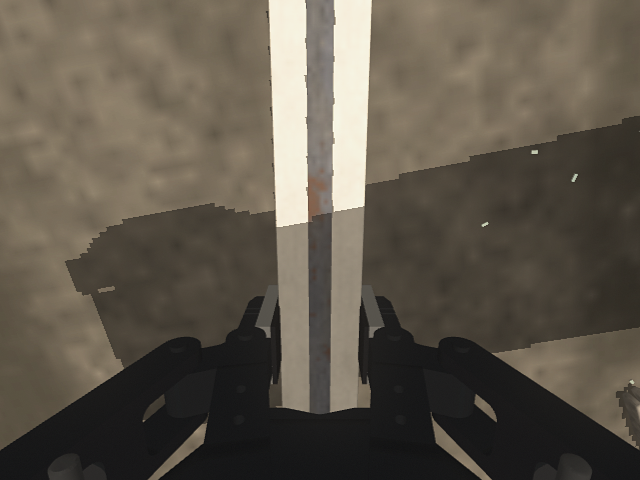

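The bar is firmly gripped and aligned with the tool, centred at about column 320. Next I'll check the side view for the bar's attitude relative to the mouth.

```bash
python3 - <<'E'
from h import *
im=np.load('side.npy'); a=cv2.resize(im[130:280,200:400],None,fx=4,fy=4,interpolation=cv2.INTER_CUBIC)
cv2.imwrite('pics/s3.png',a[:,:,::-1])
E
```

```text
(no output)
```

View pics/s3.png

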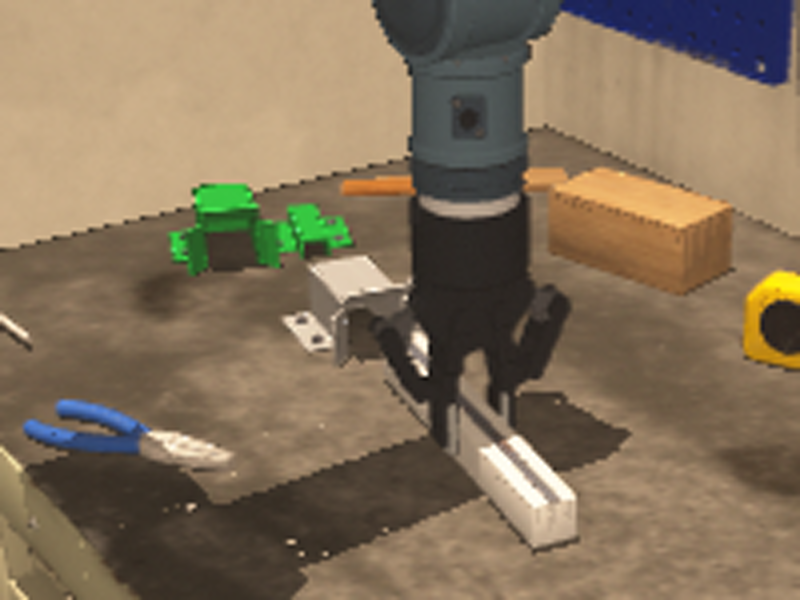

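The side view shows the bar level and pointing into the grey sleeve's mouth, its near end at about (555,510) in the crop. I'll insert in stages, watching the wrist force.

```bash
python3 - <<'E'
from h import *
S=np.load('sl.npz'); th,u=S['th'],S['u']
def go(x,z,sp):
    p=th+u*x; manip.move_l([p[0],p[1],z],speed=sp); s=manip.read_state()
    return s, s['wrist_force']@u, np.array(s['wrist_force'])
f0=np.array(manip.read_state()['wrist_force'])
for x in(-.15,-.13,-.11,-.09,-.075,-.065):
    s,f,w=go(x,.009,.06); print(x,round(f,1),(w-f0).round(1))
    if np.abs(w-f0).max()>12: break
else:
    x=-.06
    while x<-.036:
        s,f,w=go(x,.009,.03); print(round(x,4),round(f-f0@u,1),(w-f0).round(1))
        if f-f0@u<-8: break
        x+=.002
print(s['clock'],(s['tool_pos']-th)@u,s['grip_force'])
im=manip.get_image('scene'); np.save('sc4',im); save(im,'sc4.png',(270,140,400,270),4.5)
E
```

```text
-0.15 -0.7 [ 0.2 -0.6  0.1]
-0.13 0.3 [-1.1  0.6 -0.1]
-0.11 0.3 [-1.2  0.6 -0.3]
-0.09 0.1 [-0.6  0.3  0.5]
-0.075 -0.4 [-1.1 -0.1 -1. ]
-0.065 0.6 [-0.5  0.8 -0.3]
-0.06 -0.0 [ 0.7 -0.2  0.2]
-0.058 0.1 [0.2 0.1 0.8]
-0.056 0.7 [-0.6  0.9 -0.6]
-0.054 -0.2 [-0.4 -0.2  0.3]
-0.052 -0.8 [ 0.4 -0.9  0.2]
-0.05 -6.7 [-1.3 -6.6  2.6]
-0.048 -12.9 [ -2.1 -12.8   4.6]
14.8 -0.05220955373678798 61.6379177570343
```

View pics/sc4.png

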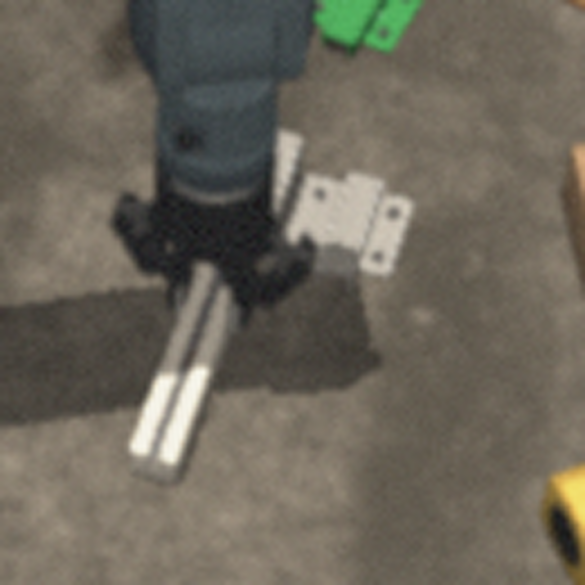

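The force came up at 51 mm before the throat, which matches the expected home of 50 mm. I'll lower the bar to the bench, release it, then push its free end with shut fingers to confirm it is seated.

```bash
python3 - <<'E'
from h import *
S=np.load('sl.npz'); th,u=S['th'],S['u']
def go(x,z,sp):
    p=th+u*x; manip.move_l([p[0],p[1],z],speed=sp); s=manip.read_state()
    return s, s['wrist_force']@u, np.array(s['wrist_force'])
z=.009
while z>.003:
    z-=.001; s,f,w=go(-.0485,z,.03); print(round(z,3),w.round(1))
    if w[2]>10: break
manip.command_gripper(.65)
go(-.0485,z+.002,.03)
s,f,w=go(-.05,.12,.2); print('up',w.round(1))
manip.command_gripper(0)
go(-.235,.12,.25); s,f0,w=go(-.235,.012,.15); print('behind',w.round(1))
x=-.215
while x<-.165:
    s,f,w=go(x,.012,.04); print(round(x,4),round(f-f0,1))
    if f-f0<-9: break
    x+=.002 if x>-.2 else .005
print('tcp',(s['tool_pos']-th)@u)
go(-.235,.012,.15); go(-.235,.15,.25)
p=np.array([.45,-.05,.25]); manip.move_l(p,speed=.3)
for n in('scene','side'): np.save(n+'5',manip.get_image(n))
a=cv2.resize(np.load('scene5.npy')[150:250,280:370],None,fx=4.5,fy=4.5,interpolation=cv2.INTER_CUBIC)
b=cv2.resize(np.load('side5.npy')[170:270,220:300],None,fx=4.5,fy=4.5,interpolation=cv2.INTER_CUBIC)
cv2.imwrite('pics/f5.png',np.hstack([a,b])[:,:,::-1]); print(manip.read_state()['clock'])
E
```

```text
0.008 [ -3.5 -12.4   3.8]
0.007 [ -2.7 -12.    5. ]
0.006 [ -4.3 -12.7   8.3]
0.005 [ -5.5 -12.6  12.9]
up [ 0.3 -0.9 -0.6]
behind [-0.2  0.3  0.4]
-0.215 -1.1
-0.21 -0.3
-0.205 0.4
-0.2 0.4
-0.198 -0.7
-0.196 -0.2
-0.194 -0.2
-0.192 -0.3
-0.19 -0.2
-0.188 -5.7
-0.186 -10.6
tcp -0.18976974344798303
24.7
```

View pics/f5.png

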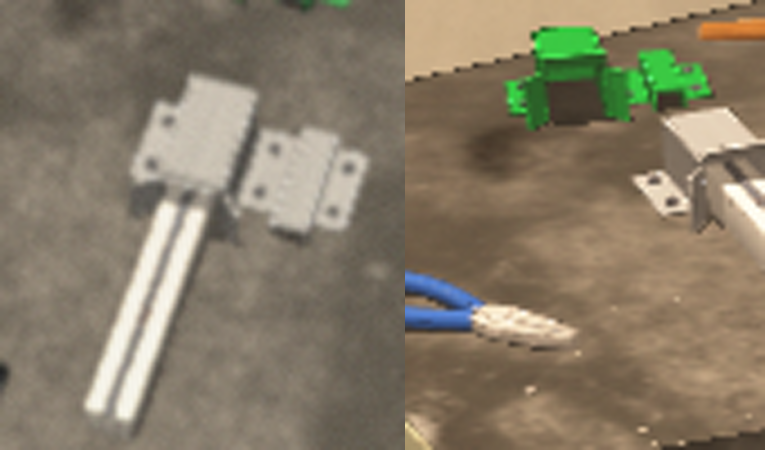

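The bar lies straight in the large grey sleeve. The end push met firm resistance at once, so it is seated. I'll check the free end numerically and hand in if it agrees.

```bash
python3 - <<'E'
from h import *
S=np.load('sl.npz'); th,u=S['th'],S['u']
e=pt(manip.get_calibration('scene'),280+110/4.5,150+413/4.5,.031); x=(e-th)@u
print('end at',x,'expected -.1805')
if abs(x+.1805)<.006: print(manip.job_done())
E
```

```text
end at -0.18045170069876215 expected -.1805
the job is handed in; nothing more can be done
None
```

The extrusion is in the large grey sleeve, fully home against its back wall, and the job is handed in; its free end measured 180.5 mm before the throat, as expected, and the file was not touched.

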